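# Put the finished sample bottles into their colour trays

## Robot

A 6-joint arm with a two-finger parallel gripper is mounted at the origin on the work surface. World frame = base frame: x ahead of the robot, y to its left, z up, the work surface at z = 0. Lengths are in m, angles in rad, forces in N, time in s.
With the tool pointing down it reaches from about 0.35 to 0.775 m from the base axis. Payload 5.5 kg.
Tool frame: the origin (TCP) lies where the fingers leave the gripper's body, on its centre line; the fingertips stand 73 mm ahead of it and the grasp point (between the pads) lies 54 mm ahead of it; z points along the fingers, y is the direction in which the jaws open and shut (so a half turn about z gives the same grasp; the last joint's range is limited). The gripper opens to 85 mm and grips with 20 to 120 N. Pads are 22 mm wide; open, the fingers measure 114 mm over their backs; the gripper's body (76 mm by 85 mm) begins 54 mm behind the grasp point. The pads swing forward as they close: fully open they stand 13 mm farther back than shut.
Start: joints at [-1.467, 0.313, 0.046, 1.304, 0, 1.431], TCP at [0.139, -0.558, 0.304] pointing down, gripper open.
Joint ranges: [-2.76, 2.76], [-0.86, 1.69], [-1.03, 1.26], [-2.2, 2.34], [-1.47, 1.5], [-3.14, 3.14]. Speed limits (rad/s): [2.57, 2.57, 3.14, 3.14, 3.14, 3.14].

## Interface

Orientations are given as a unit quaternion [w, x, y, z].
In Python, from workcell import env, read_camera, job, cut_out gives the robot as it stands.
- The arm moves only by the tool servo_tool, never from a script. Its argument "deltas" is a list of rows, each an object of numbers: "dx", "dy", "dz": the shift along the world's x, y, z in mm; "rx", "ry", "rz": the turn, a rotation vector about the world's x, y, z in rad; "fingers": the closure, from -1 (fully open) to 1 (shut). A call has 1 to 8 rows; each row shifts and turns the commanded pose from where the row before left it; what a row does not reach is not made up. A row lasts 1/10 s, in which the tool goes at most 50 mm and 8.59 degrees, less where a joint would pass 70% of its speed; a pose out of reach is approached as far as the arm can. A call is refused whole if a number of a shift passes 50 or a number of a turn 0.15, either way. A call with a gripper value outside its range is refused whole. The fingers move at their own pace and stop on an object; "newtons" is the grip in N (left out, the last holds). Time passes only in rows, so rows that do not move let the fingers close. It gives the time, the measured TCP pose, the force and the opening at its end, in the units of the state.
- env.get_state(): the state, without advancing time (a new reading comes with each control period).
- read_camera(name): name is "side" or "top"; returns a dict with "img" (400x640x3 uint8, red, green, blue), "intrinsics" (3x3 intrinsics, pixels), "k1" (the pictures are not rectified: a ray, as slopes to the right and down, at radius r is drawn at 1 + k1 r^2 times it, then the intrinsics apply), "extrinsics" (4x4, takes a point from camera to world coordinates). Camera axes: x right, y down, z forward; pixel columns grow to the right and rows downward; lengths in m; the calibration is good to about 2 mm. A picture is of the moment at which its call begins. There is no depth.
- job.hand_in(): hands the job in, once; it reports no verdict.
Trained networks look in the newest picture that a camera, given by its name, has taken for a name from the list of things; names that differ only in an ending like _2 or _b are one class to them, and where a whole thing is asked for, a point or a joint stands for the part that bears it (a point fixed in the world has none). Each returns a list of dicts, best first, with "confidence" (0 to 1); they miss things now and then, are a little off and sometimes report something else, mostly with a low value. They report only what shows in the picture. A call takes as long as a camera call. They do not tell look-alikes from the thing itself.
- cut_out(target, camera): "region" (400x640 bool, what is visible of it) and "extent" ([left, top, right, bottom] in pixels, round what is visible of it).
The state is a dict: "clock": time; "joint_pos": joint angles; "qvel": joint speeds; "tau": joint torques, N m; "tcp_pos": TCP position; "orientation": TCP orientation; "wrist_force": force on the tool from outside, world axes, zero at the start; "ft_torque": the same for the moment, N m; "finger_gap": finger opening in m.
Only numpy, scipy, OpenCV 4.12 (cv2) and the standard library are available. Lean on these libraries where they do the work, as an engineer would, in place of code of your own. Each camera call takes 0.05 s, during which the arm holds its last target. There are 200 camera calls.

## Task

The samples with red caps are finished: pick out the three red-capped bottles and set each one down gently, upright, in the well of the tray that has the same colour as the bottle's body. The black-capped bottles are still in use: leave them, the tip box and the large glass bottle standing where they are.

Things in the scene. Friction and masses are not known exactly. Their poses are not given: they have to be found in the camera images.
- red_yellow_mid (a point): Red-capped, to be put away: upright round plastic sample bottle, 80 mm tall: yellow body 48 mm in diameter up to 52 mm height with a thin white band, then a yellow sloping shoulder, and a red screw cap 27 mm in diameter from 60 mm height to the top. About 80 g, loose. This point is its centre, on the axis and 40 mm above its underside; z points up along the axis
- red_green_mid (a point): Red-capped, to be put away: upright round plastic sample bottle, 80 mm tall: green body 48 mm in diameter up to 52 mm height with a thin white band, then a green sloping shoulder, and a red screw cap 27 mm in diameter from 60 mm height to the top. About 80 g, loose. This point is its centre, on the axis and 40 mm above its underside; z points up along the axis
- red_blue_mid (a point): Red-capped, to be put away: upright round plastic sample bottle, 80 mm tall: blue body 48 mm in diameter up to 52 mm height with a thin white band, then a blue sloping shoulder, and a red screw cap 27 mm in diameter from 60 mm height to the top. About 80 g, loose. This point is its centre, on the axis and 40 mm above its underside; z points up along the axis
- black_yellow_mid (a point): Black-capped, to be left alone: upright round plastic sample bottle, 80 mm tall: yellow body 48 mm in diameter up to 52 mm height with a thin white band, then a yellow sloping shoulder, and a black screw cap 27 mm in diameter from 60 mm height to the top. About 80 g, loose. This point is its centre, on the axis and 40 mm above its underside; z points up along the axis
- black_blue_mid (a point): Black-capped, to be left alone: upright round plastic sample bottle, 80 mm tall: blue body 48 mm in diameter up to 52 mm height with a thin white band, then a blue sloping shoulder, and a black screw cap 27 mm in diameter from 60 mm height to the top. About 80 g, loose. This point is its centre, on the axis and 40 mm above its underside; z points up along the axis
- tray_yellow: Square yellow plastic bottle tray, 86 x 86 mm and 18 mm high, fixed to the bench, with one round well 68 mm in diameter and 12 mm deep in its middle, open at the top. Origin at the centre of its underside: the well's floor lies 6 mm above it, so the centre of a bottle standing in the well is 46 mm above it; z points up
- tray_green: Square green plastic bottle tray, 86 x 86 mm and 18 mm high, fixed to the bench, with one round well 68 mm in diameter and 12 mm deep in its middle, open at the top. Origin at the centre of its underside: the well's floor lies 6 mm above it, so the centre of a bottle standing in the well is 46 mm above it; z points up
- tray_blue: Square blue plastic bottle tray, 86 x 86 mm and 18 mm high, fixed to the bench, with one round well 68 mm in diameter and 12 mm deep in its middle, open at the top. Origin at the centre of its underside: the well's floor lies 6 mm above it, so the centre of a bottle standing in the well is 46 mm above it; z points up
- tip_box_mid (a point): Bystander: grey pipette-tip box with a clear lid, 87 x 122 x 63 mm (x, y, height), loose. This point is its centre, 31.5 mm above the bench
- glass_bottle_mid (a point): Bystander: large clear glass laboratory bottle with a blue cap, 80 mm in diameter and 163 mm tall, loose. This point is its centre, 81.5 mm above the bench
There are look-alikes about, which are no part of the job. Leave any pink look-alike of the part that bears red_blue_mid alone.

How it is judged:
By the outcome, as a careful person would: the job done as asked, in the order asked, and still so for the second after the job is handed in, with the robot touching nothing.
It also fails if it takes over 90 s, if anything falls off the work surface, if the arm or the gripper's body presses on something with over 40 N, if the wrist force passes 120 N, or if a joint passes its speed limit or range.

## Working session

There is one attempt and no reset: what is moved stays moved. The work goes in short steps, Python scripts to look and compute and a tool call to move; the robot and the scene stay as the last step left them, time stands still between calls to the robot, and variables do not carry over. Pictures are saved under pics/ and viewed, about 12 in all and at most 16, crops included, and the job is handed in when it is done.

Besides the shell and the picture viewer there is one more tool, called after "Request:" in YAML: its name, and indented under it one key for each argument. servo_tool: Moves the arm, as the interface text tells. Its arguments: {"type":"object","properties":{"deltas":{"type":"array"},"newtons":{"type":"number"}},"required":["deltas"]}

```bash
mkdir -p pics; ls
cat > h.py <<'E'
import numpy as np, cv2
from workcell import env, read_camera, job, cut_out
def snap(cam,fn):
    c=read_camera(cam); cv2.imwrite('pics/'+fn,c['img'][:,:,::-1]); return c
def ray(c,u,v):
    K=np.array(c['intrinsics']);E=np.array(c['extrinsics'])
    d=cv2.undistortPoints(np.array([[[u,v]]],float),K,np.array([c['k1'],0,0,0.]),None,None,None).ravel()
    return E[:3,3],E[:3,:3]@np.array([d[0],d[1],1])
def onz(c,u,v,z):
    o,d=ray(c,u,v); return o+d*(z-o[2])/d[2]
def proj(c,p):
    E=np.array(c['extrinsics']);q=E[:3,:3].T@(np.array(p)-E[:3,3]);x=q[:2]/q[2];x=x*(1+c['k1']*(x@x))
    K=np.array(c['intrinsics']);return K[0,0]*x[0]+K[0,2],K[1,1]*x[1]+K[1,2]
def tri(c1,p1,c2,p2):
    o1,d1=ray(c1,*p1);o2,d2=ray(c2,*p2)
    d1/=np.linalg.norm(d1);d2/=np.linalg.norm(d2)
    t=np.linalg.lstsq(np.c_[d1,-d2],o2-o1,rcond=None)[0]
    a=o1+d1*t[0];b=o2+d2*t[1];return (a+b)/2,np.linalg.norm(a-b)
E
python3 - <<'E'
from h import *
C={}
for n in('top','side'):
    c=snap(n,n+'0.png');print(n,np.round(c['extrinsics'],3).tolist(),c['k1'],np.array(c['intrinsics'])[0,0])
    for t in 'red_yellow_mid red_green_mid red_blue_mid black_yellow_mid black_blue_mid tray_yellow tray_green tray_blue tip_box_mid glass_bottle_mid'.split():
        print(t,[(list(map(int,r['extent'])),round(r['confidence'],2)) for r in cut_out(t,n)][:4])
E
```

```text
pics
top [[-0.019, -0.996, 0.091, 0.501], [-1.0, 0.018, -0.017, 0.016], [0.015, -0.092, -0.996, 0.908], [0.0, 0.0, 0.0, 1.0]] -0.08147817670608656 365.09000981512014
red_yellow_mid [([381, 174, 407, 194], 0.74), ([131, 224, 164, 245], 0.67)]
red_green_mid [([236, 170, 263, 194], 0.95)]
red_blue_mid [([192, 272, 219, 296], 0.94), ([161, 259, 185, 285], 0.94), ([189, 237, 213, 259], 0.71)]
black_yellow_mid [([416, 258, 445, 280], 0.95), ([294, 92, 350, 146], 0.72)]
black_blue_mid [([378, 174, 404, 197], 0.61)]
tray_yellow [([251, 226, 300, 267], 0.76)]
tray_green [([336, 224, 380, 261], 0.9)]
tray_blue [([455, 203, 498, 246], 0.7)]
tip_box_mid [([294, 91, 350, 145], 0.64)]
glass_bottle_mid [([428, 116, 475, 158], 0.73)]
side [[-0.939, -0.211, 0.272, 0.34], [-0.343, 0.526, -0.778, 0.734], [0.021, -0.824, -0.566, 0.59], [0.0, 0.0, 0.0, 1.0]] -0.05767807874351668 371.7790944951039
red_yellow_mid [([274, 331, 304, 380], 0.67)]
red_green_mid [([277, 225, 293, 264], 0.72)]
red_blue_mid [([339, 317, 368, 369], 0.92), ([366, 286, 397, 330], 0.76), ([323, 281, 346, 329], 0.73)]
black_yellow_mid []
black_blue_mid [([331, 154, 348, 180], 0.65)]
tray_yellow [([331, 232, 378, 277], 0.89)]
tray_green [([352, 190, 401, 218], 0.62)]
tray_blue [([366, 145, 400, 162], 0.69)]
tip_box_mid [([241, 169, 279, 212], 0.87)]
glass_bottle_mid [([309, 107, 336, 158], 0.72)]
```

View pics/top0.png

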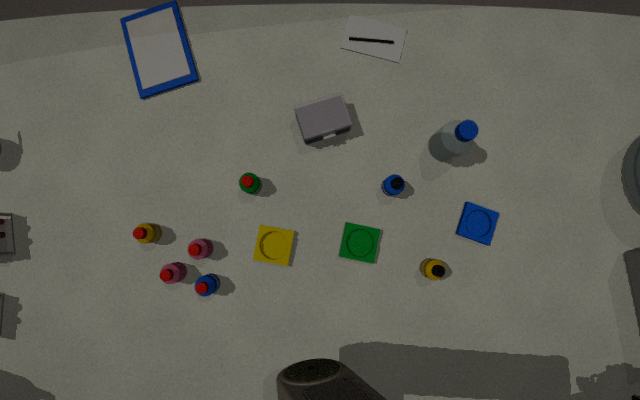

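View pics/side0.png

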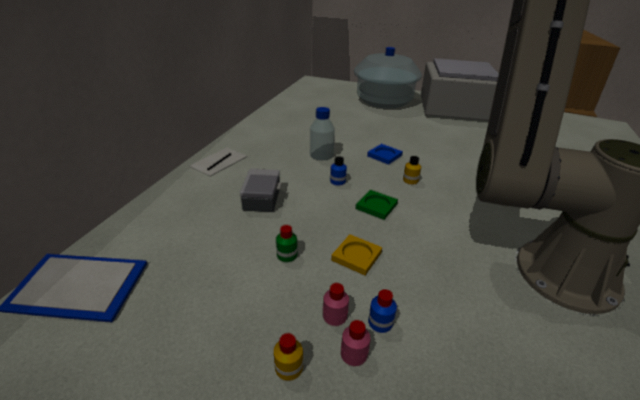

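Both views agree on the layout. What could be taken for red_blue, in top-view pixels:
- blue body, red cap at (207,285)
- pink look-alikes with red caps at (200,249) and (173,272)
- black-capped blue at (394,185)

For the others, red_yellow is at (147,233), not the black-capped (434,269), and red_green is at (250,183). I'll measure from both views and crop in close.

```bash
cat >> h.py <<'E'
def blob(c,u,v,r,kind):
    h=cv2.cvtColor(c['img'],cv2.COLOR_RGB2HSV).astype(int);H,S,V=h[...,0],h[...,1],h[...,2]
    m={'red':((H<6)|(H>176))&(S>200)&(V>70),'yellow':(abs(H-24)<8)&(S>140)&(V>60),'green':(abs(H-62)<12)&(S>140),'blue':(abs(H-111)<9)&(S>140)&(V>40),'black':(V<45)}[kind]
    w=np.zeros(m.shape,np.uint8);w[max(0,v-r):v+r+1,u-r:u+r+1]=m[max(0,v-r):v+r+1,u-r:u+r+1]
    n,l,s,ce=cv2.connectedComponentsWithStats(w);i=1+np.argmax(s[1:,4]);return ce[i],s[i],l==i
E
python3 - <<'E'
from h import *
T=read_camera('top');S=read_camera('side')
for n,a,b,k in [('ry',(140,233),(288,342),'red'),('rg',(247,182),(286,231),'red'),('rb',(202,287),(385,297),'red'),('p1',(195,249),(336,291),'red'),('p2',(167,275),(357,328),'red'),('bb',(397,183),(339,161),'black'),('by',(438,270),(415,160),'black')]:
    p,s,_=blob(T,*a,12,k);q,s2,_=blob(S,*b,12,k)
    X,e=tri(T,p,S,q);print(n,p.round(1),s[4],q.round(1),s2[4],X.round(4),round(e,4),onz(T,*p,.073).round(4))
for k,a,b in [('yellow',(274,245),(357,254)),('green',(360,243),(377,204)),('blue',(478,224),(385,154))]:
    o=[]
    for c,(u,v) in((T,a),(S,b)):
        _,_,m=blob(c,u,v,32 if c is T else 30,k)
        h=cv2.convexHull(np.argwhere(m)[:,::-1].astype(np.float32).reshape(-1,1,2));M=cv2.moments(h);o.append((M['m10']/M['m00'],M['m01']/M['m00']));r=cv2.minAreaRect(h)
        print(k,np.round(o[-1],1),r)
        q=[onz(c,*p[0],.018)[:2] for p in h]; rr=cv2.minAreaRect(np.array(q,np.float32)*1000);print('   plane rect',np.round(rr[0],1),np.round(rr[1],1),rr[2])
    X,e=tri(T,o[0],S,o[1]);print('  tri',X.round(4),round(e,4))
g=T['img'][190:320,110:290,::-1];g2=S['img'][265:385,260:410,::-1]
cv2.imwrite('pics/crop1.png',np.hstack([cv2.resize(g,(415,300),interpolation=2),cv2.resize(g2,(375,300),interpolation=2)]))
print(env.get_state())
E
```

```text
ry [138.1 232.8] 92 [287.1 340.3] 164 [0.4969 0.4201 0.0762] 0.0011 [0.4963 0.4215 0.073 ]
rg [246.5 180.6] 92 [285.6 228.8] 57 [0.6132 0.1685 0.0752] 0.0013 [0.6129 0.1687 0.073 ]
rb [200.9 287.6] 89 [385.2 294.9] 115 [0.3717 0.2732 0.0756] 0.0012 [0.3707 0.2739 0.073 ]
p1 [193.6 249.4] 94 [336.4 288.4] 106 [0.4578 0.2899 0.0757] 0.0012 [0.4571 0.2907 0.073 ]
p2 [164.9 275.1] 96 [357.  326.6] 144 [0.4007 0.3559 0.0761] 0.0016 [0.3996 0.357  0.073 ]
bb [396.7 182.9] 116 [338.5 160.9] 67 [ 0.603  -0.1802  0.0662] 0.0017 [ 0.6014 -0.1788  0.073 ]
by [438.  270.5] 126 [413.9 160. ] 67 [ 0.3978 -0.2693  0.0673] 0.0016 [ 0.3977 -0.2675  0.073 ]
yellow [273.5 244.8] ((273.5384521484375, 244.8076934814453), (35.497013092041016, 35.497013092041016), 11.309932708740234)
   plane rect [462.5 113.6] [86.1 85.3] 78.16986846923828
yellow [356.2 253.9] ((355.8999938964844, 253.29998779296875), (42.813777923583984, 32.75638198852539), 24.775142669677734)
   plane rect [462.4 125.5] [101.2  90.4] 78.17926025390625
  tri [0.463  0.1152 0.0059] 0.0025
green [359.3 242.3] ((359.3392333984375, 242.27709
[... 729 characters left out ...]
0.3964  0.0055] 0.0018
{'clock': 1.2, 'joint_pos': array([-1.46662772e+00,  3.13195322e-01,  4.61003488e-02,  1.30362786e+00,
        2.14139850e-05,  1.43118820e+00]), 'qvel': array([ 0.00194798,  0.00028513, -0.00293796,  0.00065724,  0.0008219 ,
        0.00042805]), 'tau': array([-7.00739874e-04, -4.80483913e+01,  2.98808777e+01,  4.24834880e-04,
       -1.95174689e-04, -3.55865950e-05]), 'tcp_pos': array([ 0.13878084, -0.55802568,  0.30392599]), 'orientation': array([3.69288490e-05, 9.92580805e-01, 1.21586779e-01, 1.00542348e-05]), 'wrist_force': array([ 0.56355623, -0.18500446, -0.69932725]), 'ft_torque': array([ 0.00621562, -0.00281238,  0.00800259]), 'finger_gap': 0.0853701863707037}
```

View pics/crop1.png

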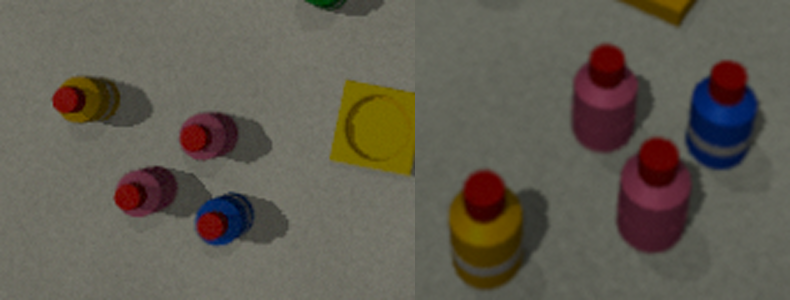

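Positions are consistent: cap heights come out near 75 mm and the trays measure about 86 mm, all within reach. The crop shows the blue bottle with a white band at bottom right of the cluster, with two bandless pink look-alikes beside it. I'll start with green, which stands in the open.

Request:
servo_tool:
  deltas:
    - {"dx": 20, "dy": 30, "rz": 0.11, "fingers": -1}
    - {"dx": 20, "dy": 30, "rz": 0.11}
    - {"dx": 20, "dy": 30, "rz": 0.11}
    - {"dx": 20, "dy": 30, "rz": 0.11}
    - {"dx": 20, "dy": 30, "rz": 0.11}
    - {"dx": 20, "dy": 30, "rz": 0.11}
    - {"dx": 20, "dy": 30, "rz": 0.11}
    - {"dx": 20, "dy": 30, "rz": 0.11}
  newtons: 30

```text
invalid input at $.deltas[0]: expected keys dx, dy, dz, rx, ry, rz, fingers
```

Request:
servo_tool:
  deltas:
    - {"dx": 20, "dy": 30, "rz": 0.11}
    - {"dx": 20, "dy": 30, "rz": 0.11}
    - {"dx": 20, "dy": 30, "rz": 0.11}
    - {"dx": 20, "dy": 30, "rz": 0.11}
    - {"dx": 20, "dy": 30, "rz": 0.11}
    - {"dx": 20, "dy": 30, "rz": 0.11}
    - {"dx": 20, "dy": 30, "rz": 0.11}
    - {"dx": 20, "dy": 30, "rz": 0.11}

```text
invalid input at $.deltas[0]: expected keys dx, dy, dz, rx, ry, rz, fingers
```

Request:
servo_tool:
  deltas:
    - {"dx": 20, "dy": 30, "rz": 0.11}
    - {"dx": 20, "dy": 30, "rz": 0.11}
    - {"dx": 20, "dy": 30, "rz": 0.11}
    - {"dx": 20, "dy": 30, "rz": 0.11}
    - {"dx": 20, "dy": 30, "rz": 0.11}
    - {"dx": 20, "dy": 30, "rz": 0.11}
    - {"dx": 20, "dy": 30, "rz": 0.11}
    - {"dx": 14, "dy": 36, "rz": 0.11}

```text
invalid input at $.deltas[0]: expected keys dx, dy, dz, rx, ry, rz, fingers
```

Request:
servo_tool:
  deltas:
    - {"dx": 20, "dy": 30, "dz": 0, "rx": 0, "ry": 0, "rz": 0.11, "fingers": -1}
    - {"dx": 20, "dy": 30, "dz": 0, "rx": 0, "ry": 0, "rz": 0.11, "fingers": -1}
    - {"dx": 20, "dy": 30, "dz": 0, "rx": 0, "ry": 0, "rz": 0.11, "fingers": -1}
    - {"dx": 20, "dy": 30, "dz": 0, "rx": 0, "ry": 0, "rz": 0.11, "fingers": -1}
    - {"dx": 20, "dy": 30, "dz": 0, "rx": 0, "ry": 0, "rz": 0.11, "fingers": -1}
    - {"dx": 20, "dy": 30, "dz": 0, "rx": 0, "ry": 0, "rz": 0.11, "fingers": -1}
    - {"dx": 20, "dy": 30, "dz": 0, "rx": 0, "ry": 0, "rz": 0.11, "fingers": -1}
    - {"dx": 20, "dy": 30, "dz": 0, "rx": 0, "ry": 0, "rz": 0.11, "fingers": -1}
  newtons: 30

```text
clock: 2.0
tcp_pos: [0.2994, -0.3168, 0.3041]
orientation: [0.0, 0.845, 0.535, 0.0]
wrist_force: [0.6, -0.9, -0.2]
finger_gap: 0.0855
```

Request:
servo_tool:
  deltas:
    - {"dx": 20, "dy": 30, "dz": 0, "rx": 0, "ry": 0, "rz": 0.11, "fingers": -1}
    - {"dx": 20, "dy": 30, "dz": 0, "rx": 0, "ry": 0, "rz": 0.11, "fingers": -1}
    - {"dx": 20, "dy": 30, "dz": 0, "rx": 0, "ry": 0, "rz": 0.11, "fingers": -1}
    - {"dx": 20, "dy": 30, "dz": 0, "rx": 0, "ry": 0, "rz": 0.11, "fingers": -1}
    - {"dx": 20, "dy": 30, "dz": 0, "rx": 0, "ry": 0, "rz": 0.11, "fingers": -1}
    - {"dx": 20, "dy": 30, "dz": 0, "rx": 0, "ry": 0, "rz": 0.11, "fingers": -1}
    - {"dx": 20, "dy": 30, "dz": 0, "rx": 0, "ry": 0, "rz": 0.11, "fingers": -1}
    - {"dx": 20, "dy": 30, "dz": 0, "rx": 0, "ry": 0, "rz": 0.11, "fingers": -1}

```text
clock: 2.8
tcp_pos: [0.4595, -0.0766, 0.3042]
orientation: [0.0, 0.537, 0.844, 0.0]
wrist_force: [-0.3, 0.4, 0.1]
finger_gap: 0.0854
```

Request:
servo_tool:
  deltas:
    - {"dx": 20, "dy": 30, "dz": 0, "rx": 0, "ry": 0, "rz": 0.11, "fingers": -1}
    - {"dx": 20, "dy": 30, "dz": 0, "rx": 0, "ry": 0, "rz": 0.11, "fingers": -1}
    - {"dx": 20, "dy": 30, "dz": 0, "rx": 0, "ry": 0, "rz": 0.11, "fingers": -1}
    - {"dx": 20, "dy": 30, "dz": 0, "rx": 0, "ry": 0, "rz": 0.11, "fingers": -1}
    - {"dx": 20, "dy": 30, "dz": 0, "rx": 0, "ry": 0, "rz": 0.11, "fingers": -1}
    - {"dx": 20, "dy": 30, "dz": 0, "rx": 0, "ry": 0, "rz": 0.11, "fingers": -1}
    - {"dx": 20, "dy": 30, "dz": 0, "rx": 0, "ry": 0, "rz": 0.11, "fingers": -1}
    - {"dx": 14, "dy": 36, "dz": 0, "rx": 0, "ry": 0, "rz": 0.11, "fingers": -1}

```text
clock: 3.6
tcp_pos: [0.614, 0.1688, 0.3037]
orientation: [0.0, 0.127, 0.992, -0.0]
wrist_force: [0.2, -0.8, 1.5]
finger_gap: 0.0851
```

Request:
servo_tool:
  deltas:
    - {"dx": 0, "dy": 0, "dz": -40, "rx": 0, "ry": 0, "rz": 0, "fingers": -1}
    - {"dx": 0, "dy": 0, "dz": -40, "rx": 0, "ry": 0, "rz": 0, "fingers": -1}
    - {"dx": 0, "dy": 0, "dz": -40, "rx": 0, "ry": 0, "rz": 0, "fingers": -1}
    - {"dx": 0, "dy": 0, "dz": -30, "rx": 0, "ry": 0, "rz": 0, "fingers": -1}
    - {"dx": 0, "dy": 0, "dz": -30, "rx": 0, "ry": 0, "rz": 0, "fingers": -1}
    - {"dx": 0, "dy": 0, "dz": -20, "rx": 0, "ry": 0, "rz": 0, "fingers": -1}
    - {"dx": 0, "dy": 0, "dz": -14, "rx": 0, "ry": 0, "rz": 0, "fingers": -1}
    - {"dx": 0, "dy": 0, "dz": 0, "rx": 0, "ry": 0, "rz": 0, "fingers": -1}

```text
clock: 4.4
tcp_pos: [0.6115, 0.1677, 0.0877]
orientation: [-0.002, 0.129, 0.992, -0.001]
wrist_force: [-1.0, 0.1, -0.5]
finger_gap: 0.0853
```

Request:
servo_tool:
  deltas:
    - {"dx": 0, "dy": 0, "dz": 0, "rx": 0, "ry": 0, "rz": 0, "fingers": 1}
    - {"dx": 0, "dy": 0, "dz": 0, "rx": 0, "ry": 0, "rz": 0, "fingers": 1}
    - {"dx": 0, "dy": 0, "dz": 0, "rx": 0, "ry": 0, "rz": 0, "fingers": 1}
    - {"dx": 0, "dy": 0, "dz": 0, "rx": 0, "ry": 0, "rz": 0, "fingers": 1}
    - {"dx": 0, "dy": 0, "dz": 0, "rx": 0, "ry": 0, "rz": 0, "fingers": 1}
    - {"dx": 0, "dy": 0, "dz": 0, "rx": 0, "ry": 0, "rz": 0, "fingers": 1}
  newtons: 30

```text
clock: 5.0
tcp_pos: [0.614, 0.1682, 0.0918]
orientation: [0.002, 0.129, 0.992, 0.0]
wrist_force: [-0.5, 0.1, 5.7]
finger_gap: 0.047
```

Request:
servo_tool:
  deltas:
    - {"dx": 0, "dy": 0, "dz": 10, "rx": 0, "ry": 0, "rz": 0, "fingers": 1}
    - {"dx": 0, "dy": 0, "dz": 30, "rx": 0, "ry": 0, "rz": 0, "fingers": 1}
    - {"dx": 0, "dy": 0, "dz": 30, "rx": 0, "ry": 0, "rz": 0, "fingers": 1}
    - {"dx": 0, "dy": 0, "dz": 30, "rx": 0, "ry": 0, "rz": 0, "fingers": 1}
    - {"dx": -15, "dy": -26, "dz": 0, "rx": 0, "ry": 0, "rz": 0, "fingers": 1}
    - {"dx": -15, "dy": -26, "dz": 0, "rx": 0, "ry": 0, "rz": 0, "fingers": 1}
    - {"dx": -15, "dy": -26, "dz": 0, "rx": 0, "ry": 0, "rz": 0, "fingers": 1}
    - {"dx": -15, "dy": -26, "dz": 0, "rx": 0, "ry": 0, "rz": 0, "fingers": 1}

```text
clock: 5.8
tcp_pos: [0.5519, 0.0632, 0.1905]
orientation: [0.0, 0.128, 0.992, 0.0]
wrist_force: [-0.0, -0.5, -0.4]
finger_gap: 0.0473
```

Request:
servo_tool:
  deltas:
    - {"dx": -15, "dy": -26, "dz": 0, "rx": 0, "ry": 0, "rz": 0, "fingers": 1}
    - {"dx": -15, "dy": -26, "dz": 0, "rx": 0, "ry": 0, "rz": 0, "fingers": 1}
    - {"dx": -15, "dy": -26, "dz": 0, "rx": 0, "ry": 0, "rz": 0, "fingers": 1}
    - {"dx": -15, "dy": -26, "dz": 0, "rx": 0, "ry": 0, "rz": 0, "fingers": 1}
    - {"dx": -15, "dy": -26, "dz": 0, "rx": 0, "ry": 0, "rz": 0, "fingers": 1}
    - {"dx": -14, "dy": -4, "dz": 0, "rx": 0, "ry": 0, "rz": 0, "fingers": 1}
    - {"dx": 0, "dy": 0, "dz": 0, "rx": 0, "ry": 0, "rz": 0, "fingers": 1}
    - {"dx": 0, "dy": 0, "dz": 0, "rx": 0, "ry": 0, "rz": 0, "fingers": 1}

```text
clock: 6.6
tcp_pos: [0.464, -0.0701, 0.1905]
orientation: [0.001, 0.129, 0.992, 0.0]
wrist_force: [0.5, -0.1, -0.4]
finger_gap: 0.0474
```

Run:
```python
from h import *
T=snap('top','top1.png');S=snap('side','side1.png')
print(env.get_state()['tcp_pos'],env.get_state()['wrist_force'])
cv2.imwrite('pics/c2.png',np.hstack([cv2.resize(T['img'][130:320,250:450,::-1],(400,380)),cv2.resize(S['img'][60:250,280:480,::-1],(400,380))]))
```

```text
[ 0.46453086 -0.06972737  0.19029725] [-0.06645523  0.18915258 -0.79764367]
```

View pics/c2.png

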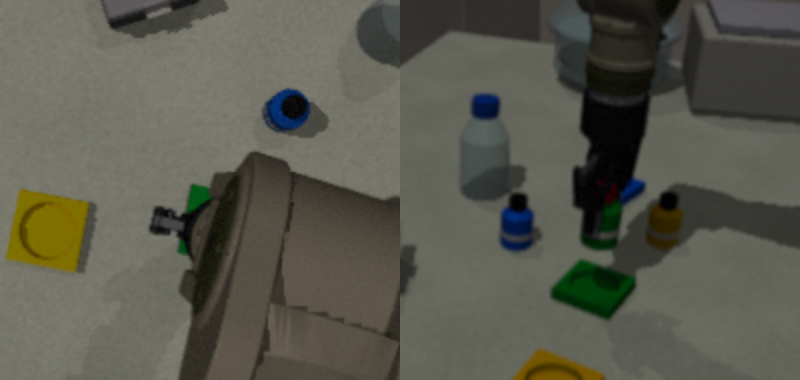

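The green bottle is held upright in the side view. The move is 26 mm short in y, so I'll correct that and then lower.

Request:
servo_tool:
  deltas:
    - {"dx": 0, "dy": -26, "dz": 0, "rx": 0, "ry": 0, "rz": 0, "fingers": 1}
    - {"dx": 0, "dy": 0, "dz": -25, "rx": 0, "ry": 0, "rz": 0, "fingers": 1}
    - {"dx": 0, "dy": 0, "dz": -25, "rx": 0, "ry": 0, "rz": 0, "fingers": 1}
    - {"dx": 0, "dy": 0, "dz": -18, "rx": 0, "ry": 0, "rz": 0, "fingers": 1}
    - {"dx": 0, "dy": 0, "dz": -10, "rx": 0, "ry": 0, "rz": 0, "fingers": 1}
    - {"dx": 0, "dy": 0, "dz": -5, "rx": 0, "ry": 0, "rz": 0, "fingers": 1}
    - {"dx": 0, "dy": 0, "dz": -3, "rx": 0, "ry": 0, "rz": 0, "fingers": 1}
    - {"dx": 0, "dy": 0, "dz": -2, "rx": 0, "ry": 0, "rz": 0, "fingers": 1}

```text
clock: 7.5
tcp_pos: [0.4645, -0.096, 0.1023]
orientation: [0.001, 0.128, 0.992, -0.0]
wrist_force: [0.5, 0.6, -0.4]
finger_gap: 0.0472
```

Request:
servo_tool:
  deltas:
    - {"dx": 0, "dy": 0, "dz": -1, "rx": 0, "ry": 0, "rz": 0, "fingers": 1}
    - {"dx": 0, "dy": 0, "dz": -1, "rx": 0, "ry": 0, "rz": 0, "fingers": 1}
    - {"dx": 0, "dy": 0, "dz": -1, "rx": 0, "ry": 0, "rz": 0, "fingers": 1}

```text
clock: 7.8
tcp_pos: [0.4641, -0.0962, 0.0993]
orientation: [0.0, 0.129, 0.992, -0.0]
wrist_force: [-0.4, -0.0, -1.6]
finger_gap: 0.0472
```

Request:
servo_tool:
  deltas:
    - {"dx": 0, "dy": 0, "dz": -1, "rx": 0, "ry": 0, "rz": 0, "fingers": 1}
    - {"dx": 0, "dy": 0, "dz": 0, "rx": 0, "ry": 0, "rz": 0, "fingers": 1}

```text
clock: 8.0
tcp_pos: [0.4637, -0.096, 0.0979]
orientation: [-0.0, 0.129, 0.992, 0.0]
wrist_force: [-0.4, -0.1, -0.9]
finger_gap: 0.0472
```

Request:
servo_tool:
  deltas:
    - {"dx": 0, "dy": 0, "dz": -1, "rx": 0, "ry": 0, "rz": 0, "fingers": 1}
    - {"dx": 0, "dy": 0, "dz": 0, "rx": 0, "ry": 0, "rz": 0, "fingers": 1}

```text
clock: 8.2
tcp_pos: [0.4638, -0.0961, 0.0977]
orientation: [0.0, 0.129, 0.992, -0.0]
wrist_force: [-2.9, 0.4, 7.3]
finger_gap: 0.0474
```

Request:
servo_tool:
  deltas:
    - {"dx": 0, "dy": 0, "dz": 0, "rx": 0, "ry": 0, "rz": 0, "fingers": -1}
    - {"dx": 0, "dy": 0, "dz": 0, "rx": 0, "ry": 0, "rz": 0, "fingers": -1}
    - {"dx": 0, "dy": 0, "dz": 0, "rx": 0, "ry": 0, "rz": 0, "fingers": -1}
    - {"dx": 0, "dy": 0, "dz": 0, "rx": 0, "ry": 0, "rz": 0, "fingers": -1}
    - {"dx": 0, "dy": 0, "dz": 20, "rx": 0, "ry": 0, "rz": 0, "fingers": -1}
    - {"dx": 0, "dy": 0, "dz": 30, "rx": 0, "ry": 0, "rz": 0, "fingers": -1}
    - {"dx": 0, "dy": 0, "dz": 30, "rx": 0, "ry": 0, "rz": 0, "fingers": -1}
    - {"dx": 0, "dy": 0, "dz": 40, "rx": 0, "ry": 0, "rz": 0, "fingers": -1}

```text
clock: 9.0
tcp_pos: [0.4628, -0.0957, 0.2169]
orientation: [-0.001, 0.129, 0.992, 0.0]
wrist_force: [0.0, -0.3, 0.0]
finger_gap: 0.0857
```

Request:
servo_tool:
  deltas:
    - {"dx": -9, "dy": 37, "dz": 0, "rx": 0, "ry": 0, "rz": 0.1, "fingers": -1}
    - {"dx": -9, "dy": 37, "dz": 0, "rx": 0, "ry": 0, "rz": 0.1, "fingers": -1}
    - {"dx": -9, "dy": 37, "dz": 0, "rx": 0, "ry": 0, "rz": 0.1, "fingers": -1}
    - {"dx": -9, "dy": 37, "dz": 0, "rx": 0, "ry": 0, "rz": 0.1, "fingers": -1}
    - {"dx": -9, "dy": 37, "dz": 0, "rx": 0, "ry": 0, "rz": 0.1, "fingers": -1}
    - {"dx": -9, "dy": 37, "dz": 0, "rx": 0, "ry": 0, "rz": 0.1, "fingers": -1}
    - {"dx": -9, "dy": 37, "dz": 0, "rx": 0, "ry": 0, "rz": 0.1, "fingers": -1}
    - {"dx": -9, "dy": 37, "dz": 0, "rx": 0, "ry": 0, "rz": 0.1, "fingers": -1}

```text
clock: 9.8
tcp_pos: [0.3912, 0.2014, 0.217]
orientation: [0.0, -0.27, 0.963, 0.0]
wrist_force: [0.3, 0.5, -0.3]
finger_gap: 0.0856
```

Request:
servo_tool:
  deltas:
    - {"dx": -9, "dy": 37, "dz": 0, "rx": 0, "ry": 0, "rz": 0.1, "fingers": -1}
    - {"dx": -10, "dy": 36, "dz": 0, "rx": 0, "ry": 0, "rz": 0.08, "fingers": -1}
    - {"dx": 0, "dy": 0, "dz": 0, "rx": 0, "ry": 0, "rz": 0, "fingers": -1}
    - {"dx": 0, "dy": 0, "dz": 0, "rx": 0, "ry": 0, "rz": 0, "fingers": -1}

```text
clock: 10.2
tcp_pos: [0.3723, 0.2735, 0.2167]
orientation: [-0.0, -0.354, 0.935, -0.0]
wrist_force: [-0.2, -0.6, -0.1]
finger_gap: 0.085
```

Run:
```python
from h import *
T=snap('top','top2.png');S=snap('side','side2.png')
print(env.get_state()['tcp_pos'],env.get_state()['orientation'],env.get_state()['joint_pos'])
p,_,_=blob(T,359,243,32,'red');q,_,_=blob(S,377,175,30,'red');print(p,q,tri(T,p,S,q))
cv2.imwrite('pics/c3.png',np.hstack([cv2.resize(T['img'][170:360,110:410,::-1],(420,266)),cv2.resize(S['img'][140:390,240:520,::-1],(298,266))]))
```

```text
[0.37284635 0.27231958 0.2167431 ] [-2.64166021e-04 -3.52756823e-01  9.35714985e-01 -1.44958337e-04] [ 4.56795335e-01  1.44241582e-01 -3.92134111e-01  1.03497439e+00
 -2.37784915e-04 -2.64236023e-01]
[363.89795918 244.6122449 ] [377.6 180.2] (array([ 0.46597001, -0.09596152,  0.08092547]), np.float64(0.009099927508568632))
```

View pics/c3.png

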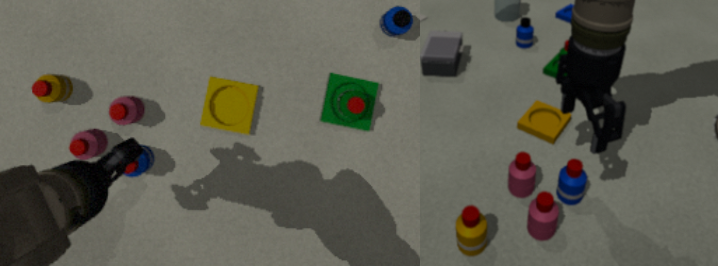

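Green stands upright in the green well: its cap measures (0.466, -0.096), and the side view is partly hidden. Now I'll descend on blue, with the jaws at 131° so the fingers stay clear of the pink bottles.

Request:
servo_tool:
  deltas:
    - {"dx": 0, "dy": 0, "dz": -25, "rx": 0, "ry": 0, "rz": 0, "fingers": -1}
    - {"dx": 0, "dy": 0, "dz": -25, "rx": 0, "ry": 0, "rz": 0, "fingers": -1}
    - {"dx": 0, "dy": 0, "dz": -25, "rx": 0, "ry": 0, "rz": 0, "fingers": -1}
    - {"dx": 0, "dy": 0, "dz": -20, "rx": 0, "ry": 0, "rz": 0, "fingers": -1}
    - {"dx": 0, "dy": 0, "dz": -15, "rx": 0, "ry": 0, "rz": 0, "fingers": -1}
    - {"dx": 0, "dy": 0, "dz": -10, "rx": 0, "ry": 0, "rz": 0, "fingers": -1}
    - {"dx": 0, "dy": 0, "dz": -6, "rx": 0, "ry": 0, "rz": 0, "fingers": -1}
    - {"dx": 0, "dy": 0, "dz": 0, "rx": 0, "ry": 0, "rz": 0, "fingers": -1}

```text
clock: 11.1
tcp_pos: [0.3728, 0.2723, 0.0905]
orientation: [-0.0, -0.353, 0.936, -0.0]
wrist_force: [0.4, -0.2, 0.5]
finger_gap: 0.0856
```

Request:
servo_tool:
  deltas:
    - {"dx": 0, "dy": 0, "dz": 0, "rx": 0, "ry": 0, "rz": 0, "fingers": 1}
    - {"dx": 0, "dy": 0, "dz": 0, "rx": 0, "ry": 0, "rz": 0, "fingers": 1}
    - {"dx": 0, "dy": 0, "dz": 0, "rx": 0, "ry": 0, "rz": 0, "fingers": 1}
    - {"dx": 0, "dy": 0, "dz": 0, "rx": 0, "ry": 0, "rz": 0, "fingers": 1}
    - {"dx": 0, "dy": 0, "dz": 0, "rx": 0, "ry": 0, "rz": 0, "fingers": 1}
    - {"dx": 0, "dy": 0, "dz": 0, "rx": 0, "ry": 0, "rz": 0, "fingers": 1}

```text
clock: 11.7
tcp_pos: [0.3733, 0.2733, 0.0918]
orientation: [0.001, -0.353, 0.935, 0.0]
wrist_force: [-0.5, -0.8, 5.9]
finger_gap: 0.0471
```

Request:
servo_tool:
  deltas:
    - {"dx": 0, "dy": 0, "dz": 10, "rx": 0, "ry": 0, "rz": 0, "fingers": 1}
    - {"dx": 0, "dy": 0, "dz": 30, "rx": 0, "ry": 0, "rz": 0, "fingers": 1}
    - {"dx": 0, "dy": 0, "dz": 40, "rx": 0, "ry": 0, "rz": 0, "fingers": 1}
    - {"dx": 0, "dy": 0, "dz": 40, "rx": 0, "ry": 0, "rz": 0, "fingers": 1}
    - {"dx": 0, "dy": 0, "dz": 40, "rx": 0, "ry": 0, "rz": 0, "fingers": 1}
    - {"dx": 0, "dy": 0, "dz": 30, "rx": 0, "ry": 0, "rz": 0, "fingers": 1}
    - {"dx": 0, "dy": 0, "dz": 0, "rx": 0, "ry": 0, "rz": 0, "fingers": 1}

```text
clock: 12.4
tcp_pos: [0.3745, 0.274, 0.286]
orientation: [0.004, -0.353, 0.935, 0.0]
wrist_force: [1.1, -0.9, -0.8]
finger_gap: 0.0469
```

Request:
servo_tool:
  deltas:
    - {"dx": 7, "dy": -35, "dz": 0, "rx": 0, "ry": 0, "rz": 0, "fingers": 1}
    - {"dx": 7, "dy": -35, "dz": 0, "rx": 0, "ry": 0, "rz": 0, "fingers": 1}
    - {"dx": 7, "dy": -35, "dz": 0, "rx": 0, "ry": 0, "rz": 0, "fingers": 1}
    - {"dx": 7, "dy": -35, "dz": 0, "rx": 0, "ry": 0, "rz": 0, "fingers": 1}
    - {"dx": 7, "dy": -35, "dz": 0, "rx": 0, "ry": 0, "rz": 0, "fingers": 1}
    - {"dx": 7, "dy": -35, "dz": 0, "rx": 0, "ry": 0, "rz": 0, "fingers": 1}
    - {"dx": 7, "dy": -35, "dz": 0, "rx": 0, "ry": 0, "rz": 0, "fingers": 1}
    - {"dx": 7, "dy": -35, "dz": 0, "rx": 0, "ry": 0, "rz": 0, "fingers": 1}

```text
clock: 13.2
tcp_pos: [0.4282, -0.0083, 0.2802]
orientation: [-0.0, -0.353, 0.935, 0.0]
wrist_force: [0.0, 0.7, -0.4]
finger_gap: 0.0473
```

Request:
servo_tool:
  deltas:
    - {"dx": 7, "dy": -35, "dz": 0, "rx": 0, "ry": 0, "rz": 0, "fingers": 1}
    - {"dx": 7, "dy": -35, "dz": 0, "rx": 0, "ry": 0, "rz": 0, "fingers": 1}
    - {"dx": 7, "dy": -35, "dz": 0, "rx": 0, "ry": 0, "rz": 0, "fingers": 1}
    - {"dx": 7, "dy": -35, "dz": 0, "rx": 0, "ry": 0, "rz": 0, "fingers": 1}
    - {"dx": 7, "dy": -35, "dz": 0, "rx": 0, "ry": 0, "rz": 0, "fingers": 1}
    - {"dx": 7, "dy": -35, "dz": 0, "rx": 0, "ry": 0, "rz": 0, "fingers": 1}
    - {"dx": 7, "dy": -35, "dz": 0, "rx": 0, "ry": 0, "rz": 0, "fingers": 1}
    - {"dx": 7, "dy": -35, "dz": 0, "rx": 0, "ry": 0, "rz": 0, "fingers": 1}

```text
clock: 14.0
tcp_pos: [0.4844, -0.2881, 0.2799]
orientation: [-0.0, -0.353, 0.936, 0.001]
wrist_force: [1.1, -0.6, -0.7]
finger_gap: 0.0468
```

Request:
servo_tool:
  deltas:
    - {"dx": 7, "dy": -35, "dz": 0, "rx": 0, "ry": 0, "rz": 0, "fingers": 1}
    - {"dx": 7, "dy": -35, "dz": 0, "rx": 0, "ry": 0, "rz": 0, "fingers": 1}
    - {"dx": 6, "dy": -38, "dz": 0, "rx": 0, "ry": 0, "rz": 0, "fingers": 1}
    - {"dx": 0, "dy": 0, "dz": 0, "rx": 0, "ry": 0, "rz": 0, "fingers": 1}
    - {"dx": 0, "dy": 0, "dz": 0, "rx": 0, "ry": 0, "rz": 0, "fingers": 1}

```text
clock: 14.5
tcp_pos: [0.5042, -0.3953, 0.2792]
orientation: [-0.001, -0.353, 0.936, 0.002]
wrist_force: [0.0, 0.4, -0.3]
finger_gap: 0.0469
```

Run:
```python
from h import *
T=snap('top','top3.png');S=snap('side','side3.png')
print(env.get_state()['tcp_pos'],env.get_state()['joint_pos'])
cv2.imwrite('pics/c4.png',np.hstack([cv2.resize(T['img'][80:310,360:640,::-1],(400,328)),cv2.resize(S['img'][40:230,250:480,::-1],(397,328))]))
```

```text
[ 0.50440637 -0.39391298  0.28020816] [-7.88437361e-01  4.50521219e-01  1.90243743e-01  1.31275170e+00
  2.67071263e-04 -1.51116294e+00]
```

View pics/c4.png

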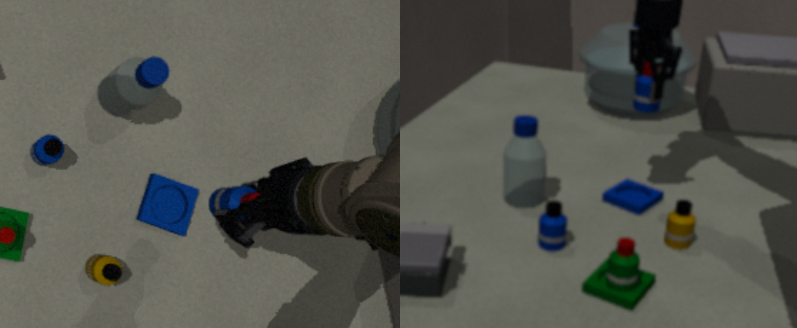

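Blue is held upright over its tray, and green stands in its well. Lowering.

Request:
servo_tool:
  deltas:
    - {"dx": 0, "dy": 0, "dz": -40, "rx": 0, "ry": 0, "rz": 0, "fingers": 1}
    - {"dx": 0, "dy": 0, "dz": -40, "rx": 0, "ry": 0, "rz": 0, "fingers": 1}
    - {"dx": 0, "dy": 0, "dz": -40, "rx": 0, "ry": 0, "rz": 0, "fingers": 1}
    - {"dx": 0, "dy": 0, "dz": -25, "rx": 0, "ry": 0, "rz": 0, "fingers": 1}
    - {"dx": 0, "dy": 0, "dz": -15, "rx": 0, "ry": 0, "rz": 0, "fingers": 1}
    - {"dx": 0, "dy": 0, "dz": -10, "rx": 0, "ry": 0, "rz": 0, "fingers": 1}
    - {"dx": 0, "dy": 0, "dz": -6, "rx": 0, "ry": 0, "rz": 0, "fingers": 1}
    - {"dx": 0, "dy": 0, "dz": -3, "rx": 0, "ry": 0, "rz": 0, "fingers": 1}

```text
clock: 15.4
tcp_pos: [0.5051, -0.3946, 0.1023]
orientation: [0.0, -0.354, 0.935, -0.0]
wrist_force: [-0.2, -0.3, -1.0]
finger_gap: 0.0471
```

Request:
servo_tool:
  deltas:
    - {"dx": 0, "dy": 0, "dz": -1, "rx": 0, "ry": 0, "rz": 0, "fingers": 1}
    - {"dx": 0, "dy": 0, "dz": -1, "rx": 0, "ry": 0, "rz": 0, "fingers": 1}
    - {"dx": 0, "dy": 0, "dz": -1, "rx": 0, "ry": 0, "rz": 0, "fingers": 1}
    - {"dx": 0, "dy": 0, "dz": 0, "rx": 0, "ry": 0, "rz": 0, "fingers": 1}

```text
clock: 15.8
tcp_pos: [0.5049, -0.3952, 0.0993]
orientation: [0.0, -0.353, 0.936, -0.0]
wrist_force: [0.4, -0.0, -0.3]
finger_gap: 0.047
```

Request:
servo_tool:
  deltas:
    - {"dx": 0, "dy": 0, "dz": -1, "rx": 0, "ry": 0, "rz": 0, "fingers": 1}
    - {"dx": 0, "dy": 0, "dz": -1, "rx": 0, "ry": 0, "rz": 0, "fingers": 1}
    - {"dx": 0, "dy": 0, "dz": 0, "rx": 0, "ry": 0, "rz": 0, "fingers": 1}

```text
clock: 16.1
tcp_pos: [0.5049, -0.3952, 0.0979]
orientation: [0.0, -0.353, 0.936, -0.0]
wrist_force: [-1.7, 1.0, 3.9]
finger_gap: 0.047
```

Request:
servo_tool:
  deltas:
    - {"dx": 0, "dy": 0, "dz": 0, "rx": 0, "ry": 0, "rz": 0, "fingers": -1}
    - {"dx": 0, "dy": 0, "dz": 0, "rx": 0, "ry": 0, "rz": 0, "fingers": -1}
    - {"dx": 0, "dy": 0, "dz": 0, "rx": 0, "ry": 0, "rz": 0, "fingers": -1}
    - {"dx": 0, "dy": 0, "dz": 0, "rx": 0, "ry": 0, "rz": 0, "fingers": -1}
    - {"dx": 0, "dy": 0, "dz": 30, "rx": 0, "ry": 0, "rz": 0, "fingers": -1}
    - {"dx": 0, "dy": 0, "dz": 40, "rx": 0, "ry": 0, "rz": 0, "fingers": -1}
    - {"dx": 0, "dy": 0, "dz": 45, "rx": 0, "ry": 0, "rz": 0, "fingers": -1}
    - {"dx": 0, "dy": 0, "dz": 45, "rx": 0, "ry": 0, "rz": 0, "fingers": -1}

```text
clock: 16.9
tcp_pos: [0.5046, -0.3947, 0.2581]
orientation: [-0.0, -0.353, 0.935, 0.0]
wrist_force: [1.2, -1.1, -0.4]
finger_gap: 0.0852
```

Request:
servo_tool:
  deltas:
    - {"dx": 0, "dy": 37, "dz": 0, "rx": 0, "ry": 0, "rz": 0, "fingers": -1}
    - {"dx": 0, "dy": 37, "dz": 0, "rx": 0, "ry": 0, "rz": 0, "fingers": -1}
    - {"dx": 0, "dy": 37, "dz": 0, "rx": 0, "ry": 0, "rz": 0, "fingers": -1}
    - {"dx": 0, "dy": 37, "dz": 0, "rx": 0, "ry": 0, "rz": 0, "fingers": -1}
    - {"dx": 0, "dy": 37, "dz": 0, "rx": 0, "ry": 0, "rz": 0, "fingers": -1}
    - {"dx": 0, "dy": 37, "dz": 0, "rx": 0, "ry": 0, "rz": 0, "fingers": -1}
    - {"dx": 0, "dy": 37, "dz": 0, "rx": 0, "ry": 0, "rz": 0, "fingers": -1}
    - {"dx": 0, "dy": 37, "dz": 0, "rx": 0, "ry": 0, "rz": 0, "fingers": -1}

```text
clock: 17.7
tcp_pos: [0.5046, -0.0976, 0.257]
orientation: [0.0, -0.353, 0.936, -0.0]
wrist_force: [0.3, -0.8, -0.1]
finger_gap: 0.0854
```

Request:
servo_tool:
  deltas:
    - {"dx": 0, "dy": 37, "dz": 0, "rx": 0, "ry": 0, "rz": 0, "fingers": -1}
    - {"dx": 0, "dy": 37, "dz": 0, "rx": 0, "ry": 0, "rz": 0, "fingers": -1}
    - {"dx": 0, "dy": 37, "dz": 0, "rx": 0, "ry": 0, "rz": 0, "fingers": -1}
    - {"dx": 0, "dy": 37, "dz": 0, "rx": 0, "ry": 0, "rz": 0, "fingers": -1}
    - {"dx": 0, "dy": 37, "dz": 0, "rx": 0, "ry": 0, "rz": 0, "fingers": -1}
    - {"dx": 0, "dy": 37, "dz": 0, "rx": 0, "ry": 0, "rz": 0, "fingers": -1}
    - {"dx": 0, "dy": 37, "dz": 0, "rx": 0, "ry": 0, "rz": 0, "fingers": -1}
    - {"dx": 0, "dy": 37, "dz": 0, "rx": 0, "ry": 0, "rz": 0, "fingers": -1}

```text
clock: 18.5
tcp_pos: [0.5046, 0.1985, 0.257]
orientation: [0.0, -0.353, 0.935, 0.0]
wrist_force: [0.4, 0.8, 0.3]
finger_gap: 0.0856
```

Request:
servo_tool:
  deltas:
    - {"dx": 0, "dy": 37, "dz": 0, "rx": 0, "ry": 0, "rz": 0, "fingers": -1}
    - {"dx": 0, "dy": 37, "dz": 0, "rx": 0, "ry": 0, "rz": 0, "fingers": -1}
    - {"dx": -2, "dy": 37, "dz": 0, "rx": 0, "ry": 0, "rz": 0, "fingers": -1}
    - {"dx": -2, "dy": 37, "dz": 0, "rx": 0, "ry": 0, "rz": 0, "fingers": -1}
    - {"dx": -2, "dy": 37, "dz": 0, "rx": 0, "ry": 0, "rz": 0, "fingers": -1}
    - {"dx": -2, "dy": 30, "dz": 0, "rx": 0, "ry": 0, "rz": 0, "fingers": -1}
    - {"dx": 0, "dy": 0, "dz": 0, "rx": 0, "ry": 0, "rz": 0, "fingers": -1}
    - {"dx": 0, "dy": 0, "dz": 0, "rx": 0, "ry": 0, "rz": 0, "fingers": -1}

```text
clock: 19.3
tcp_pos: [0.4964, 0.4124, 0.2564]
orientation: [-0.0, -0.354, 0.935, -0.0]
wrist_force: [-0.2, 0.1, -0.4]
finger_gap: 0.0855
```

Run:
```python
from h import *
T=snap('top','top4.png');S=snap('side','side4.png')
print(env.get_state()['tcp_pos'],env.get_state()['orientation'])
for n,a,b in(('blue',(482,223),(385,135)),('green',(363,243),(377,180))):
    p,s,_=blob(T,*a,28,'red');q,s2,_=blob(S,*b,28,'red');print(n,p,s[4],q,s2[4],tri(T,p,S,q),onz(T,*p,.079))
q,_,_=blob(S,288,342,12,'red');print('ry side',q)
cv2.imwrite('pics/c5.png',np.hstack([cv2.resize(T['img'][80:360,100:520,::-1],(450,300)),cv2.resize(S['img'][100:390,230:560,::-1],(341,300))]))
```

```text
[0.49679596 0.41111592 0.2567216 ] [-3.53708640e-04 -3.52983322e-01  9.35629529e-01 -1.85130254e-04]
blue [491.96551724 223.44827586] 87 [387.66666667 133.06666667] 15 (array([ 0.50349995, -0.39816568,  0.07994065]), np.float64(0.0025890237870477423)) [ 0.50223419 -0.39893374  0.079     ]
green [363.85714286 244.68367347] 98 [380.58064516 180.70967742] 31 (array([ 0.46202872, -0.09680708,  0.0799398 ]), np.float64(0.001478015790525448)) [ 0.46125728 -0.09708371  0.079     ]
ry side [287.06358382 340.57225434]
```

View pics/c5.png

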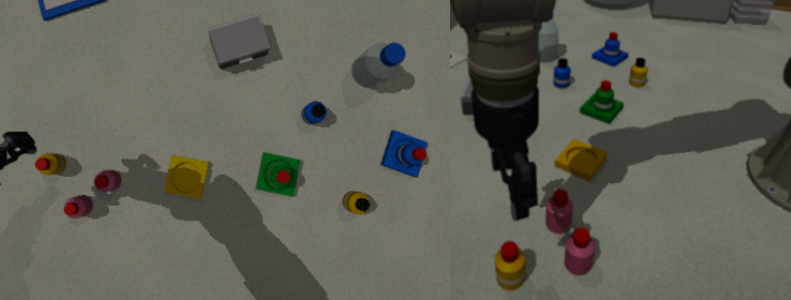

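Blue and green both stand upright in their wells, with caps at about z = 80 mm, and the bystanders haven't moved. Yellow next: +9 mm in y, then down.

Request:
servo_tool:
  deltas:
    - {"dx": 0, "dy": 9, "dz": -30, "rx": 0, "ry": 0, "rz": 0, "fingers": -1}
    - {"dx": 0, "dy": 0, "dz": -35, "rx": 0, "ry": 0, "rz": 0, "fingers": -1}
    - {"dx": 0, "dy": 0, "dz": -35, "rx": 0, "ry": 0, "rz": 0, "fingers": -1}
    - {"dx": 0, "dy": 0, "dz": -30, "rx": 0, "ry": 0, "rz": 0, "fingers": -1}
    - {"dx": 0, "dy": 0, "dz": -20, "rx": 0, "ry": 0, "rz": 0, "fingers": -1}
    - {"dx": 0, "dy": 0, "dz": -10, "rx": 0, "ry": 0, "rz": 0, "fingers": -1}
    - {"dx": 0, "dy": 0, "dz": -7, "rx": 0, "ry": 0, "rz": 0, "fingers": -1}
    - {"dx": 0, "dy": 0, "dz": 0, "rx": 0, "ry": 0, "rz": 0, "fingers": -1}

```text
clock: 20.2
tcp_pos: [0.4971, 0.4204, 0.0899]
orientation: [-0.0, -0.353, 0.936, -0.0]
wrist_force: [0.1, -0.7, -0.9]
finger_gap: 0.0857
```

Request:
servo_tool:
  deltas:
    - {"dx": 0, "dy": 0, "dz": 0, "rx": 0, "ry": 0, "rz": 0, "fingers": 1}
    - {"dx": 0, "dy": 0, "dz": 0, "rx": 0, "ry": 0, "rz": 0, "fingers": 1}
    - {"dx": 0, "dy": 0, "dz": 0, "rx": 0, "ry": 0, "rz": 0, "fingers": 1}
    - {"dx": 0, "dy": 0, "dz": 0, "rx": 0, "ry": 0, "rz": 0, "fingers": 1}
    - {"dx": 0, "dy": 0, "dz": 0, "rx": 0, "ry": 0, "rz": 0, "fingers": 1}
    - {"dx": 0, "dy": 0, "dz": 0, "rx": 0, "ry": 0, "rz": 0, "fingers": 1}

```text
clock: 20.8
tcp_pos: [0.4975, 0.4215, 0.0914]
orientation: [0.001, -0.353, 0.935, 0.0]
wrist_force: [1.0, -0.8, 5.0]
finger_gap: 0.0471
```

Request:
servo_tool:
  deltas:
    - {"dx": 0, "dy": 0, "dz": 10, "rx": 0, "ry": 0, "rz": 0, "fingers": 1}
    - {"dx": 0, "dy": 0, "dz": 30, "rx": 0, "ry": 0, "rz": 0, "fingers": 1}
    - {"dx": 0, "dy": 0, "dz": 40, "rx": 0, "ry": 0, "rz": 0, "fingers": 1}
    - {"dx": 0, "dy": 0, "dz": 40, "rx": 0, "ry": 0, "rz": 0, "fingers": 1}
    - {"dx": 0, "dy": 0, "dz": 30, "rx": 0, "ry": 0, "rz": 0, "fingers": 1}
    - {"dx": 0, "dy": 0, "dz": 0, "rx": 0, "ry": 0, "rz": 0, "fingers": 1}

```text
clock: 21.4
tcp_pos: [0.4984, 0.4223, 0.246]
orientation: [0.004, -0.353, 0.935, 0.001]
wrist_force: [1.1, 0.1, -0.3]
finger_gap: 0.0472
```

Request:
servo_tool:
  deltas:
    - {"dx": -4, "dy": -38, "dz": 0, "rx": 0, "ry": 0, "rz": 0, "fingers": 1}
    - {"dx": -4, "dy": -38, "dz": 0, "rx": 0, "ry": 0, "rz": 0, "fingers": 1}
    - {"dx": -4, "dy": -38, "dz": 0, "rx": 0, "ry": 0, "rz": 0, "fingers": 1}
    - {"dx": -4, "dy": -38, "dz": 0, "rx": 0, "ry": 0, "rz": 0, "fingers": 1}
    - {"dx": -4, "dy": -38, "dz": 0, "rx": 0, "ry": 0, "rz": 0, "fingers": 1}
    - {"dx": -4, "dy": -38, "dz": 0, "rx": 0, "ry": 0, "rz": 0, "fingers": 1}
    - {"dx": -4, "dy": -38, "dz": 0, "rx": 0, "ry": 0, "rz": 0, "fingers": 1}
    - {"dx": -4, "dy": -38, "dz": 0, "rx": 0, "ry": 0, "rz": 0, "fingers": 1}

```text
clock: 22.2
tcp_pos: [0.4637, 0.1156, 0.2392]
orientation: [-0.001, -0.354, 0.935, 0.0]
wrist_force: [0.4, 0.1, -1.0]
finger_gap: 0.0474
```

Request:
servo_tool:
  deltas:
    - {"dx": -2, "dy": -2, "dz": 0, "rx": 0, "ry": 0, "rz": 0, "fingers": 1}
    - {"dx": 0, "dy": 0, "dz": 0, "rx": 0, "ry": 0, "rz": 0, "fingers": 1}
    - {"dx": 0, "dy": 0, "dz": -40, "rx": 0, "ry": 0, "rz": 0, "fingers": 1}
    - {"dx": 0, "dy": 0, "dz": -40, "rx": 0, "ry": 0, "rz": 0, "fingers": 1}
    - {"dx": 0, "dy": 0, "dz": 0, "rx": 0, "ry": 0, "rz": 0, "fingers": 1}

```text
clock: 22.7
tcp_pos: [0.4589, 0.1158, 0.1553]
orientation: [-0.005, -0.354, 0.935, 0.002]
wrist_force: [-1.6, -0.4, -1.3]
finger_gap: 0.0471
```

Request:
servo_tool:
  deltas:
    - {"dx": 0, "dy": 0, "dz": -20, "rx": 0, "ry": 0, "rz": 0, "fingers": 1}
    - {"dx": 0, "dy": 0, "dz": -16, "rx": 0, "ry": 0, "rz": 0, "fingers": 1}
    - {"dx": 0, "dy": 0, "dz": -10, "rx": 0, "ry": 0, "rz": 0, "fingers": 1}
    - {"dx": 0, "dy": 0, "dz": -7, "rx": 0, "ry": 0, "rz": 0, "fingers": 1}
    - {"dx": 0, "dy": 0, "dz": -4, "rx": 0, "ry": 0, "rz": 0, "fingers": 1}
    - {"dx": 0, "dy": 0, "dz": -2, "rx": 0, "ry": 0, "rz": 0, "fingers": 1}
    - {"dx": 0, "dy": 0, "dz": -1, "rx": 0, "ry": 0, "rz": 0, "fingers": 1}
    - {"dx": 0, "dy": 0, "dz": 0, "rx": 0, "ry": 0, "rz": 0, "fingers": 1}

```text
clock: 23.5
tcp_pos: [0.4631, 0.115, 0.1003]
orientation: [0.0, -0.353, 0.936, -0.0]
wrist_force: [-0.8, 0.0, -0.3]
finger_gap: 0.0473
```

Request:
servo_tool:
  deltas:
    - {"dx": 0, "dy": 0, "dz": -1, "rx": 0, "ry": 0, "rz": 0, "fingers": 1}
    - {"dx": 0, "dy": 0, "dz": -1, "rx": 0, "ry": 0, "rz": 0, "fingers": 1}
    - {"dx": 0, "dy": 0, "dz": -1, "rx": 0, "ry": 0, "rz": 0, "fingers": 1}
    - {"dx": 0, "dy": 0, "dz": 0, "rx": 0, "ry": 0, "rz": 0, "fingers": 1}

```text
clock: 23.9
tcp_pos: [0.4629, 0.1149, 0.0974]
orientation: [0.0, -0.353, 0.936, -0.0]
wrist_force: [-1.4, -0.1, 3.4]
finger_gap: 0.0471
```

Request:
servo_tool:
  deltas:
    - {"dx": 0, "dy": 0, "dz": 0, "rx": 0, "ry": 0, "rz": 0, "fingers": -1}
    - {"dx": 0, "dy": 0, "dz": 0, "rx": 0, "ry": 0, "rz": 0, "fingers": -1}
    - {"dx": 0, "dy": 0, "dz": 0, "rx": 0, "ry": 0, "rz": 0, "fingers": -1}
    - {"dx": 0, "dy": 0, "dz": 0, "rx": 0, "ry": 0, "rz": 0, "fingers": -1}
    - {"dx": 0, "dy": 0, "dz": 30, "rx": 0, "ry": 0, "rz": 0, "fingers": -1}
    - {"dx": 0, "dy": 0, "dz": 40, "rx": 0, "ry": 0, "rz": 0, "fingers": -1}
    - {"dx": 0, "dy": 0, "dz": 45, "rx": 0, "ry": 0, "rz": 0, "fingers": -1}
    - {"dx": 0, "dy": 0, "dz": 45, "rx": 0, "ry": 0, "rz": 0, "fingers": -1}

```text
clock: 24.7
tcp_pos: [0.4623, 0.1149, 0.2583]
orientation: [-0.0, -0.353, 0.936, 0.0]
wrist_force: [2.3, -0.2, -0.1]
finger_gap: 0.085
```

Request:
servo_tool:
  deltas:
    - {"dx": 0, "dy": 40, "dz": 0, "rx": 0, "ry": 0, "rz": 0, "fingers": -1}
    - {"dx": 0, "dy": 40, "dz": 0, "rx": 0, "ry": 0, "rz": 0, "fingers": -1}
    - {"dx": 0, "dy": 40, "dz": 0, "rx": 0, "ry": 0, "rz": 0, "fingers": -1}
    - {"dx": 0, "dy": 40, "dz": 0, "rx": 0, "ry": 0, "rz": 0, "fingers": -1}
    - {"dx": 0, "dy": 40, "dz": 0, "rx": 0, "ry": 0, "rz": 0, "fingers": -1}
    - {"dx": 0, "dy": 40, "dz": 0, "rx": 0, "ry": 0, "rz": 0, "fingers": -1}
    - {"dx": 0, "dy": 30, "dz": 0, "rx": 0, "ry": 0, "rz": 0, "fingers": -1}
    - {"dx": 0, "dy": 0, "dz": 0, "rx": 0, "ry": 0, "rz": 0, "fingers": -1}

```text
clock: 25.5
tcp_pos: [0.4624, 0.3883, 0.2562]
orientation: [0.0, -0.355, 0.935, 0.0]
wrist_force: [0.3, -0.2, -0.4]
finger_gap: 0.0855
```

Run:
```python
from h import *
T=snap('top','top5.png');S=snap('side','side5.png')
for n,a,b,k in(('blue',(482,223),(385,135),'red'),('green',(363,243),(377,180),'red'),('yellow',(272,245),(357,225),'red'),('p1',(195,249),(336,291),'red'),('p2',(167,275),(357,328),'red'),('bb',(397,183),(339,161),'black'),('by',(438,270),(415,160),'black')):
  try:
    p,s,_=blob(T,*a,26 if k=='red' and n[0]!='p' else 12,k);q,s2,_=blob(S,*b,24 if n[0]!='p' and k=='red' else 12,k);X,e=tri(T,p,S,q);print(n,p.round(1),s[4],q.round(1),s2[4],X.round(4),e.round(4))
  except Exception as ex: print(n,ex)
cv2.imwrite('pics/c6.png',np.hstack([cv2.resize(T['img'][80:360,100:520,::-1],(450,300)),cv2.resize(S['img'][100:390,230:560,::-1],(341,300))]))
```

```text
blue [492.  223.4] 87 [387.7 133.1] 15 [ 0.5035 -0.3982  0.0799] 0.0026
green [363.9 244.7] 96 [380.7 180.7] 31 [ 0.4619 -0.0969  0.0799] 0.0012
yellow [271.  246.6] 93 [359.5 227.8] 54 [0.4623 0.1127 0.0809] 0.0024
p1 attempt to get argmax of an empty sequence
p2 [163.7 275.8] 65 [357.3 327.8] 136 [0.3995 0.3585 0.077 ] 0.002
bb [396.7 182.9] 115 [342.1 168.4] 197 [ 0.5999 -0.188   0.0387] 0.0114
by [438.  270.5] 125 [413.8 160. ] 64 [ 0.3979 -0.2694  0.0671] 0.0018
```

View pics/c6.png

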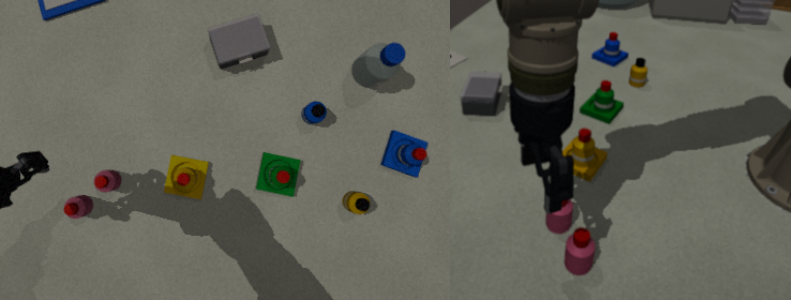

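All three stand upright in their own wells, and the robot is clear. The black-capped bottles read the same top-view pixels as before.

```bash
python3 -c "
from workcell import job
print(job.hand_in())"
```

```text
the job is handed in; nothing more can be done
None
```

All three red-capped bottles now stand upright in the trays matching their bodies, and the job was handed in after about 26 s of robot time. I gripped each bottle by its body at 30 N. Each was released only once it touched the well floor, at 3–7 N.

**Placing:** the last two-view check put the caps about 80–81 mm high, as expected for bottles standing in the wells. All three caps were within about 4 mm of their tray centres.

**Left alone:** in the last top view both black-capped bottles read the same pixels as at the start. The tip box, glass bottle and pink look-alikes looked unmoved by eye in the pictures; I did not measure the tip box or the glass bottle.

**Checks that failed or disagreed:**
- **Black-capped blue bottle:** the final two-view measurement was unusable (11 mm mismatch). In the side view the dark arm seems to have merged with its cap.
- **First pink bottle:** the final cap reading failed because it was partly hidden or in the gripper's shadow.
- **Second pink bottle:** it read within about 3 mm of its start, with the shadow close by.

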